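Index the tube carousel three places

ROBOT

A 6-joint arm with a two-finger parallel gripper is mounted at the origin on a cart in front of the work surface, level with it; the furniture and walls round the work are solid. World frame = base frame: x ahead of the robot, y to its left, z up, the work surface at z = 0. Lengths are in m, angles in rad, forces in N, time in s.
With the tool pointing down it reaches from about 0.35 to 0.975 m from the base axis. Payload 4.9 kg.
Tool frame: the origin (TCP) lies midway between the tips of the shut fingers; the grasp point (between the pads) lies 19 mm behind it; z points along the fingers, y is the line along which they close (so a half turn about z gives the same grasp; the last joint's range is limited). The gripper opens to 85 mm and grips with 20 to 120 N. Pads are 22 mm wide; open, the fingers measure 114 mm over their backs; the gripper's body (76 mm by 85 mm) begins 54 mm behind the grasp point. The pads swing forward as they close: fully open they stand 13 mm farther back than shut.
Start: joints at [1.057, 0.053, 1.613, -0, 1.476, -0.119], TCP at [0.24, 0.577, 0.231] pointing down, gripper open.
Joint ranges: [-3.01, 3.01], [-1.01, 2.22], [0.06, 2.58], [-1.02, 4.17], [0.09, 2.62], [-3.14, 3.14]. Speed limits (rad/s): [2.57, 2.57, 3.14, 3.14, 3.14, 3.14].

INTERFACE

Orientations are given as a rotation vector (axis times angle).
In Python, from station import ctrl gives the robot as it stands. The module is installed in compiled form; this text tells all that it offers.
- The arm moves only by the shell command python3 -m handwheel 'ROWS' [OPENING] [FORCE]. ROWS is JSON, a list of rows, each a list of 2 entries, a list of its own where there are three numbers: the shift along the tool's x, y, z in cm, then the turn, a rotation vector about the tool's x, y, z in rad. In form: [[[tx, ty, tz], [ax, ay, az]], ...]. A call has 1 to 5 rows; each row is the pose to reach, as a shift and turn from the pose commanded when the call began, along the tool's axes at that moment; what a row does not reach only later rows make up. A row lasts 1/8 s, in which the tool goes at most 62.5 mm and 10.7 degrees, less where a joint would pass 70% of its speed; a pose out of reach is approached as far as the arm can. A call with a gripper value outside its range is refused whole. OPENING is the gripper's target within -1 to 1 (shut at 1, half-way at 0, fully open at -1), set as the call begins (- or left out, the last holds). The fingers move at their own pace and stop on an object; FORCE is the grip in N (left out, the last holds). Time passes only in rows, so rows that repeat a pose let the fingers close. It gives the time, the measured TCP pose, the force, the opening and the grip force at its end, in the units of the state.
- ctrl.get_obs(): the state, without advancing time (a new reading comes with each control period).
- ctrl.get_image(name): name is "side" or "top"; returns the picture (420x560x3 uint8, blue, green, red); there is no depth.
- ctrl.calibration(name): a dict with "fx", "fy", "cx", "cy" (pixels), "k1" (the pictures are not rectified: a ray, as slopes to the right and down, at radius r is drawn at 1 + k1 r^2 times it, then the intrinsics apply), "R" (3x3) and "t" (3): a world point X has camera coordinates R X + t. Camera axes: x right, y down, z forward; pixel columns grow to the right and rows downward; lengths in m; the calibration is good to about 2 mm. A picture is of the moment at which its call begins. calibration takes no time and is no camera call.
- ctrl.finish_job(): hands the job in; it is judged then, once.
Trained networks look in the newest picture that a camera, given by its name, has taken for a name from the list of things; names that differ only in an ending like _2 or _b are one class to them, and where a whole thing is asked for, a point or a joint stands for the part that bears it (a point fixed in the world has none). Each returns a list of dicts, best first, with "score" (0 to 1); they miss things now and then, are a little off and sometimes report something else, mostly with a low value. They report only what shows in the picture. A call takes as long as a camera call.
- ctrl.look_for(camera, query): "position" ([column, row] in pixels, amid what is visible of it).
- ctrl.landmark_of(camera, query): "position" ([column, row] in pixels: a listed point, or the origin of a listed thing).
The state is a dict: "t": time; "q": joint angles; "dq": joint speeds; "effort": joint torques, N m; "tool_pos": TCP position; "tool_rot": TCP orientation; "contact_force": force on the tool from outside, world axes, zero at the start; "wrist_torque": the same for the moment, N m; "opening": finger opening in m; "grip_force": force on a finger pad.
Only numpy, scipy, OpenCV 4.12 (cv2) and the standard library are available. Lean on these libraries where they do the work, as an engineer would, in place of code of your own. Each camera call takes 0.05 s, during which the arm holds its last target. There are 200 camera calls.

TASK

Move the tube carousel on by three places: give its feed lever exactly three full strokes, pushing the black upright handle each time right up to its stop and letting it spring all the way back. Work it by the lever only, without touching the carousel or its tubes, leave the small tally counter where it stands, and let go of the lever at the end.

Things in the scene. Friction and masses are not known exactly. Their poses are not given: they have to be found in the camera images.
- lever_handle (a point): Middle of the black upright handle, a round post 18 mm thick, from 27 to 96 mm above the bench (this point: 66 mm). It stands at the end of a flat arm, 120 mm from the carousel's vertical axis, on the device's right side. x axis: straight away from the carousel's axis; y axis: direction of the working stroke (anticlockwise from above, roughly away from the robot); z up. They turn with the lever.
- feed_lever (a joint): Angle of the lever about the carousel's vertical axis, rad: 0 at its rest stop, 0.733 (42 degrees, the handle moving 86 mm in a straight line from end to end) at its end stop. A spring brings it back by itself when it is let go. At the handle about 2 to 5 N moves it; at the end stop it is rigid.
- carousel (a joint): Angle turned by the carousel, rad, anticlockwise from above, 0 at the start. The first 12 degrees of a stroke are idle, then the lever carries it along: a full stroke to the end stop moves it one place, 30 degrees (0.524 rad). It stays put while the lever springs back; a new stroke counts only once the lever is fully back.
- indexer: The tube carousel, fixed to the bench; origin on its axis at bench height. Round grey base 196 mm wide; toothed steel wheel 136 mm wide, up to 38 mm high; white tube block 108 mm wide, top at 68 mm, with 12 places, four tubes held fast in it 41 mm from the axis, tops at 120 mm. A steel pointer 81 mm high on the robot's side, where the leading tube stands after three strokes.
- tally_counter: Small light-coloured hand tally counter, 28 x 48 mm and 50 mm high, standing loose on the bench to the right of the device: a bystander, not to be used. The origin is the centre of its underside.

How it is judged:
By the outcome, as a careful person would: the job done as asked, in the order asked, and still so for the second after the job is handed in, with the robot touching nothing.
It also fails if it takes over 40 s, if anything falls off the work surface, if the arm or the gripper's body presses on something with over 40 N, if the wrist force passes 120 N, or if a joint passes its speed limit or range.

## Working session

There is one attempt and no reset: what is moved stays moved. The work goes in short steps, Python scripts to look and compute and a shell command to move; the robot and the scene stay as the last step left them, time stands still between calls to the robot, and variables do not carry over. Pictures are saved under pics/ and viewed, at most 10 in all, crops included, and the job is handed in when it is done.

```bash
mkdir -p pics; cat > h.py <<'E'
import numpy as np, cv2
from station import ctrl
from scipy.spatial.transform import Rotation as Ro
def ray(cam,p):
    c=ctrl.calibration(cam);K=np.array([[c['fx'],0,c['cx']],[0,c['fy'],c['cy']],[0,0,1.]])
    u=cv2.undistortPoints(np.array([[p]],float),K,np.array([c['k1'],0,0,0,0.]))[0,0]
    R=np.array(c['R']);return -R.T@np.array(c['t']),R.T@np.array([u[0],u[1],1])
def onz(cam,p,z):
    o,d=ray(cam,p);return o+d*(z-o[2])/d[2]
def tri(a,b):
    A=0;B=0
    for o,d in(a,b):
        d=d/np.linalg.norm(d);P=np.eye(3)-np.outer(d,d);A=A+P;B=B+P@o
    return np.linalg.solve(A,B)
E
python3 - <<'E'
from h import *
for c in('side','top'):
    cv2.imwrite(f'pics/{c}0.png',ctrl.get_image(c))
    for q,z in(('lever_handle',.066),('indexer',0),('tally_counter',0)):
        for r in ctrl.landmark_of(c,q)[:2]: print(c,q,np.round(r['position'],1),round(r['score'],2),onz(c,r['position'],z).round(4))
o=ctrl.get_obs();print(o['t'],o['tool_pos'],o['tool_rot'],Ro.from_rotvec(o['tool_rot']).as_matrix().round(3))
E
```

```text
side lever_handle [285.7 249.7] 0.55 [ 0.5129 -0.2182  0.066 ]
side indexer [274.1 240.6] 0.72 [ 0.5289 -0.1052  0.    ]
side tally_counter [297.6 318. ] 0.53 [ 0.4758 -0.3753  0.    ]
top lever_handle [331.7 218. ] 0.62 [ 0.519  -0.2149  0.066 ]
top indexer [278.8 217.5] 0.88 [ 0.5287 -0.1009  0.    ]
top tally_counter [403.7 241.6] 0.54 [ 0.4711 -0.3912  0.    ]
0.4 [0.24034523 0.57682361 0.23112522] [-6.16092780e-01 -3.08050591e+00  4.65039569e-04] [[-0.923  0.385 -0.   ]
 [ 0.385  0.923 -0.   ]
 [ 0.    -0.    -1.   ]]
```

View pics/side0.png

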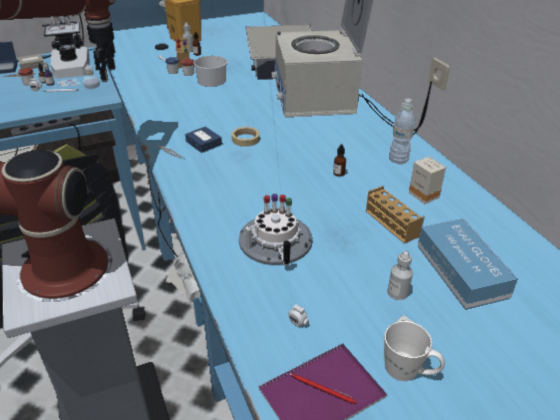

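View pics/top0.png

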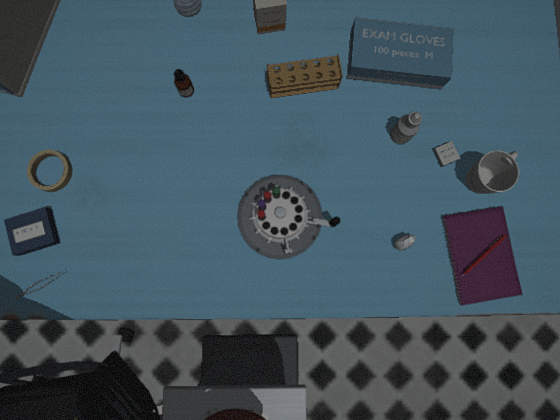

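The side view shows the carousel at about (276,238), the black handle at (287,252) and the counter at (298,316). In the top view the handle is at (333,220), the axis at (280,214) and the counter at (403,241). The networks agree with the pictures. Next I refine the handle position.

```bash
cat > geo.py <<'E'
from h import *
def go(target,ang,o=None):
    "shift cm, turn about tool z to reach target with tool y at world angle ang"
    o=o or ctrl.get_obs();R=Ro.from_rotvec(o['tool_rot'])
    T=Ro.from_matrix(np.c_[[np.sin(ang),-np.cos(ang),0],[np.cos(ang),np.sin(ang),0],[0,0,-1]])
    return (R.inv().apply(np.array(target)-o['tool_pos'])*100).round(2),(R.inv()*T).as_rotvec().round(3)
E
python3 - <<'E'
from h import *
im={c:cv2.imread(f'pics/{c}0.png') for c in('side','top')}
a=cv2.resize(im['side'][180:280,225:325],(400,400),interpolation=2);b=cv2.resize(im['top'][165:265,260:360],(400,400),interpolation=2)
cv2.imwrite('pics/crop.png',np.hstack([a,b]))
P={q:tri(ray('side',s),ray('top',t)) for q,s,t in(('h',(285.7,249.7),(331.7,218)),('i',(274.1,240.6),(278.8,217.5)))}
print(P)
c=np.array([.5288,-.103])
for ph in(-90,-94,-98,-102):
    p=c+.12*np.array([np.cos(np.radians(ph)),np.sin(np.radians(ph))])
    for cam in im:
        k=ctrl.calibration(cam);K=np.array([[k['fx'],0,k['cx']],[0,k['fy'],k['cy']],[0,0,1.]])
        u=cv2.projectPoints(np.array([[*p,.096],[*p,.027]]),cv2.Rodrigues(np.array(k['R']))[0],np.array(k['t']),K,np.array([k['k1'],0,0,0,0]))[0]
        print(ph,cam,u.round(1).tolist())
E
```

```text
{'h': array([ 0.51708817, -0.21470765,  0.06228877]), 'i': array([ 0.5298297 , -0.1011896 , -0.00364781])}
-90 side [[[292.8, 239.9]], [[292.1, 261.0]]]
-90 top [[[337.3, 211.7]], [[332.9, 215.8]]]
-94 side [[[289.5, 240.7]], [[289.0, 261.8]]]
-94 top [[[337.2, 215.6]], [[332.8, 219.5]]]
-98 side [[[286.2, 241.3]], [[285.8, 262.5]]]
-98 top [[[336.9, 219.5]], [[332.5, 223.1]]]
-102 side [[[282.8, 241.8]], [[282.5, 263.0]]]
-102 top [[[336.3, 223.4]], [[331.9, 226.8]]]
```

View pics/crop.png

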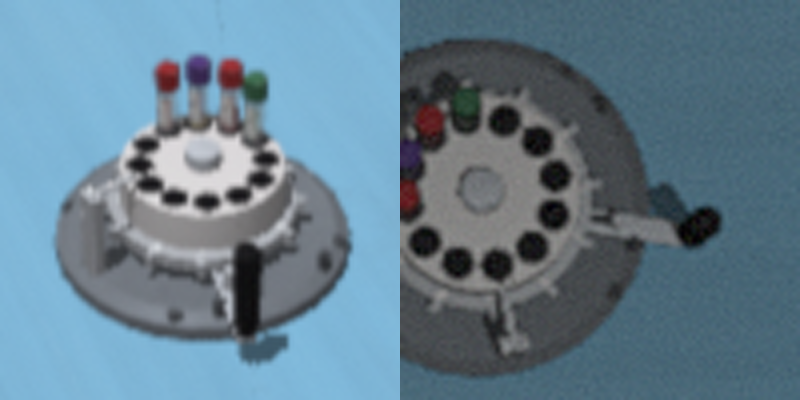

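The crop puts the handle top at (287,241) and its bottom at (286.5,263) in the side view. In the top view they are (337.5,220) and (332.5,224). That fits a rest angle of about -98°, so the handle is at about (0.512,-0.222).

```bash
python3 -c "
from geo import *
print(go([.467,-.216,.231],np.radians(-8)))"
```

```text
Traceback (most recent call last):
  File "geo.py", line 5, in go
    T=Ro.from_matrix(np.c_[[np.sin(ang),-np.cos(ang),0],[np.cos(ang),np.sin(ang),0],[0,0,-1]])
  File "scipy/spatial/transform/_rotation.pyx", line 1143, in scipy.spatial.transform._rotation.Rotation.from_matrix
ValueError: Non-positive determinant (left-handed or null coordinate frame) in rotation matrix 0: [[-0.1391731   0.99026807  0.        ]
 [-0.99026807 -0.1391731   0.        ]
 [ 0.          0.         -1.        ]].
```

```bash
sed -i 's/\[np.sin(ang),-np.cos(ang),0\]/[-np.sin(ang),np.cos(ang),0]/' geo.py; python3 -c "
from geo import *
print(go([.467,-.216,.231],np.radians(-8)))"
```

```text
(array([-5.141e+01, -6.447e+01,  3.000e-02]), array([-0.   ,  0.   ,  1.316]))
```

```bash
python3 -m handwheel '[[[-51.4,-64.5,0],[0,0,1.316]],[[-51.4,-64.5,0],[0,0,1.316]],[[-51.4,-64.5,0],[0,0,1.316]],[[-51.4,-64.5,0],[0,0,1.316]],[[-51.4,-64.5,0],[0,0,1.316]]]' 1 40; python3 -c "
from geo import *
print(go([.467,-.216,.231],np.radians(-8)))"
```

```text
t: 1.02
tool_pos: [0.3263, 0.2747, 0.2315]
tool_rot: [1.948, 2.464, 0.001]
contact_force: [1.4, 0.9, 0.7]
opening: 0.0003
grip_force: 0.0
(array([-50.99,   2.35,   0.06]), array([ 0.001, -0.   ,  0.373]))
```

```bash
python3 -m handwheel '[[[-51,2.3,0],[0,0,0.37]],[[-51,2.3,0],[0,0,0.37]],[[-51,2.3,0],[0,0,0.37]],[[-51,2.3,0],[0,0,0.37]],[[-51,2.3,0],[0,0,0.37]]]'; python3 -c "
from geo import *
print(go([.467,-.216,.231],np.radians(-8)))"
```

```text
t: 1.65
tool_pos: [0.4139, -0.0257, 0.2318]
tool_rot: [2.362, 2.069, 0.002]
contact_force: [0.9, 0.4, 0.2]
opening: -0.0004
grip_force: 0.0
(array([-18.16,   7.77,   0.1 ]), array([ 0.002, -0.   ,  0.008]))
```

```bash
python3 -m handwheel '[[[-18.1,7.8,0],[0,0,0]],[[-18.1,7.8,0],[0,0,0]],[[-18.1,7.8,0],[0,0,0]],[[-18.1,7.8,0],[0,0,0]],[[-18.1,7.8,0],[0,0,0]]]'; python3 -c "
from geo import *
print(go([.467,-.216,.048],np.radians(-8)))"
```

```text
t: 2.28
tool_pos: [0.467, -0.2134, 0.2311]
tool_rot: [-2.363, -2.069, -0.0]
contact_force: [-0.0, 0.8, -0.4]
opening: 0.0001
grip_force: 0.0
(array([-0.27,  0.04, 18.31]), array([-0.001, -0.001,  0.007]))
```

```bash
python3 -m handwheel '[[[0,0,5.5],[0,0,0]],[[0,0,11],[0,0,0]],[[0,0,15.5],[0,0,0]],[[0,0,18.3],[0,0,0]],[[0,0,18.3],[0,0,0]]]'; python3 - <<'E'
from geo import *
cv2.imwrite('pics/a.png',np.hstack([cv2.resize(ctrl.get_image(c)[y:y+130,x:x+130],(400,400),interpolation=2) for c,x,y in(('side',210,165),('top',240,155))]))
o=ctrl.get_obs();c=np.array([.5288,-.103])
def T(phi,gap):
    phi=np.radians(phi);e=np.array([np.cos(phi),np.sin(phi)]);t=np.array([-e[1],e[0]]);return [*(c+.12*e-gap*t),.048]
print(o['tool_pos'],o['t'])
for phi,g in((-98,.045),(-98,.0235),(-88,.0235),(-78,.0235),(-68,.0235),(-60,.0235),(-56,.0235),(-56,.0195)): print(phi,g,go(T(phi,g),np.radians(phi+90),o))
E
```

```text
t: 2.9
tool_pos: [0.4652, -0.2104, 0.046]
tool_rot: [-2.356, -2.07, 0.002]
contact_force: [0.8, -0.4, 0.5]
opening: -0.0
grip_force: 0.0
[ 0.46783357 -0.2125631   0.04956656] 3.0
-98 0.045 (array([-0.3 ,  0.01,  0.16]), array([0.001, 0.001, 0.01 ]))
-98 0.0235 (array([-0.32,  2.16,  0.16]), array([0.001, 0.001, 0.01 ]))
-88 0.0235 (array([-0.57,  4.28,  0.16]), array([ 0.001,  0.001, -0.165]))
-78 0.0235 (array([-0.44,  6.4 ,  0.17]), array([ 0.001,  0.001, -0.339]))
-68 0.0235 (array([0.05, 8.48, 0.17]), array([ 0.001,  0.001, -0.514]))
-60 0.0235 (array([ 0.7 , 10.06,  0.17]), array([ 0.001,  0.001, -0.654]))
-56 0.0235 (array([ 1.1 , 10.81,  0.17]), array([ 0.001,  0.001, -0.723]))
-56 0.0195 (array([ 1.37, 11.11,  0.17]), array([ 0.001,  0.001, -0.723]))
```

View pics/a.png

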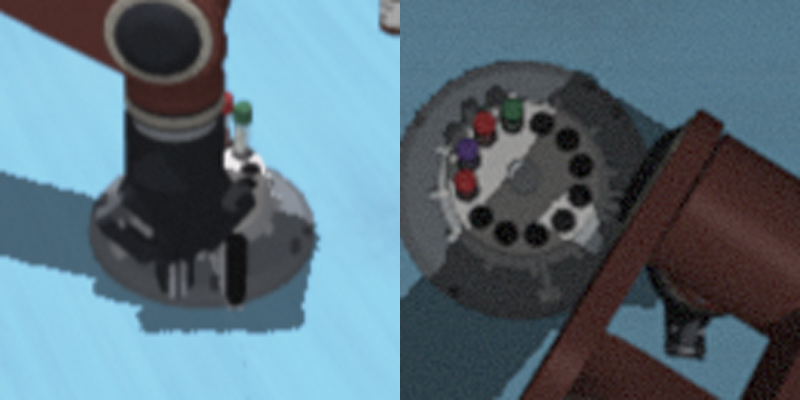

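The gripper is behind the handle: fingers at (178,275) in the side crop, handle at (236,270), clear of the pointer and tubes. I start stroke 1.

```bash
python3 -m handwheel '[[[-0.3,1.8,0],[0,0,0]],[[-0.4,3.2,0],[0,0,-0.08]],[[-0.6,4.3,0],[0,0,-0.165]],[[-0.5,5.4,0],[0,0,-0.25]],[[-0.4,6.4,0],[0,0,-0.34]]]'; cat >> geo.py <<'E'
c=np.array([.5288,-.103])
def T(phi,gap):
    phi=np.radians(phi);e=np.array([np.cos(phi),np.sin(phi)]);t=np.array([-e[1],e[0]]);return [*(c+.12*e-gap*t),.048]
def plan(l):
    o=ctrl.get_obs()
    for phi,g in l: print(phi,g,*go(T(phi,g),np.radians(phi+90),o))
E
python3 -c "
from geo import *
plan([(-78,.0235),(-68,.0235),(-60,.0235),(-56,.0235),(-56,.0195)])"
```

```text
t: 3.62
tool_pos: [0.5315, -0.2269, 0.0517]
tool_rot: [1.971, 2.441, -0.002]
contact_force: [-4.2, -2.0, 2.4]
opening: 0.0002
grip_force: 2.2
-78 0.0235 [ 0.18 -0.04  0.36] [0.002 0.004 0.003]
-68 0.0235 [-0.06  2.08  0.37] [ 0.001  0.004 -0.172]
-60 0.0235 [0.03 3.78 0.37] [ 0.001  0.004 -0.312]
-56 0.0235 [0.16 4.63 0.37] [ 0.001  0.004 -0.381]
-56 0.0195 [0.31 5.   0.37] [ 0.001  0.004 -0.381]
```

Contact at about 4.6 N, as expected for moving the lever.

```bash
python3 -m handwheel '[[[0,1.0,0.2],[0,0,-0.085]],[[0,2.0,0.2],[0,0,-0.17]],[[0,2.9,0.2],[0,0,-0.24]],[[0.05,3.7,0.2],[0,0,-0.31]],[[0.1,4.1,0.2],[0,0,-0.34]]]'; python3 -c "
from geo import *
plan([(-60,.0235),(-56,.0235),(-56,.0195)])"
```

```text
t: 4.25
tool_pos: [0.573, -0.2191, 0.0516]
tool_rot: [1.53, 2.733, -0.005]
contact_force: [-5.5, -9.0, 7.2]
opening: 0.0002
grip_force: 5.3
-60 0.0235 [ 0.28 -0.37  0.36] [0.002 0.009 0.027]
-56 0.0235 [0.12 0.47 0.36] [ 0.002  0.01  -0.043]
-56 0.0195 [0.14 0.87 0.36] [ 0.002  0.01  -0.043]
```

```bash
python3 -m handwheel '[[[0.05,0.2,-0.3],[0,0,-0.02]],[[0.1,0.4,-0.3],[0,0,-0.04]],[[0.1,0.6,-0.3],[0,0,-0.04]]]'; python3 - <<'E'
from geo import *
cv2.imwrite('pics/b.png',np.hstack([cv2.resize(ctrl.get_image(c)[y:y+130,x:x+130],(400,400),interpolation=2) for c,x,y in(('side',210,165),('top',240,155))]))
plan([(-56,.0235),(-56,.0195)]);o=ctrl.get_obs();print(o['contact_force'],o['tool_pos'])
E
```

```text
t: 4.62
tool_pos: [0.5753, -0.2155, 0.0535]
tool_rot: [1.478, 2.767, -0.009]
contact_force: [-12.6, -9.5, 11.5]
opening: -0.0001
grip_force: 8.9
-56 0.0235 [-0.07  0.11  0.55] [-0.003  0.006 -0.004]
-56 0.0195 [-0.07  0.51  0.55] [-0.003  0.006 -0.004]
[-9.92620885 -8.13563567  9.9086821 ] [ 0.57510125 -0.21559664  0.05348763]
```

View pics/b.png

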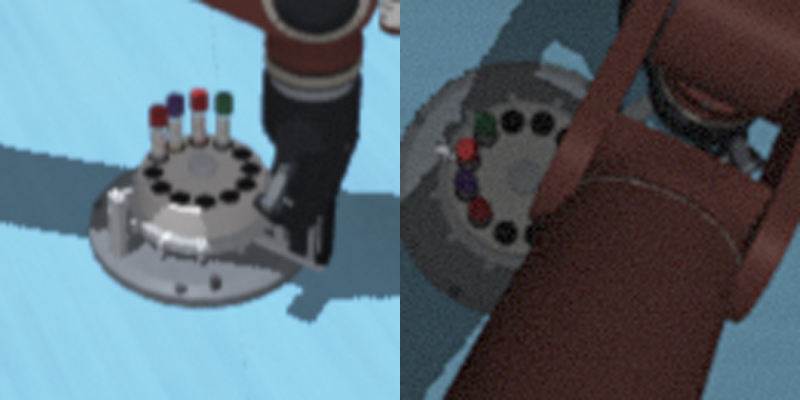

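```bash
python3 -m handwheel '[[[0,0.3,-0.1],[0,0,0]],[[0,0.5,-0.1],[0,0,0]],[[0,0.5,-0.1],[0,0,0]]]'; python3 - <<'E'
from geo import *
im=ctrl.get_image('top')
cv2.imwrite('pics/t1.png',im)
plan([(-56,.0235)]);o=ctrl.get_obs();print(o['contact_force'],o['tool_pos'])
def cent(im):
    h=cv2.cvtColor(im,cv2.COLOR_BGR2HSV);w=im[190:240,240:300];h=h[190:240,240:300]
    out=[]
    for nm,m in(('red',((h[...,0]<8)|(h[...,0]>172))&(h[...,1]>110)&(h[...,2]>50)),('green',(abs(h[...,0].astype(int)-70)<18)&(h[...,1]>70)),('purple',(abs(h[...,0].astype(int)-132)<14)&(h[...,1]>60))):
        n,l,s,ce=cv2.connectedComponentsWithStats(m.astype('uint8'))
        for i in range(1,n):
            if s[i,4]>8:
                p=onz('top',ce[i]+[240,190],.115)[:2]-c;out.append((nm,int(s[i,4]),round(np.hypot(*p)*1000),round(np.degrees(np.arctan2(p[1],p[0])),1)))
    return out
print(cent(cv2.imread('pics/top0.png')));print(cent(im))
E
```

```text
t: 5.1
tool_pos: [0.5764, -0.2146, 0.0539]
tool_rot: [-1.481, -2.77, 0.018]
contact_force: [-20.1, -16.3, 12.7]
opening: 0.0002
grip_force: 12.0
-56 0.0235 [-0.09 -0.05  0.59] [-0.01   0.005 -0.005]
[-20.56895854 -14.57795072  12.86305978] [ 0.57635301 -0.21460017  0.05393406]
[('red', 44, 44, np.float64(40.3)), ('red', 44, 41, np.float64(97.9)), ('green', 24, 41, np.float64(13.0)), ('purple', 47, 43, np.float64(68.5))]
[('red', 13, 51, np.float64(-40.6)), ('red', 10, 48, np.float64(-50.0)), ('red', 38, 43, np.float64(68.7)), ('red', 73, 19, np.float64(-110.0)), ('red', 33, 40, np.float64(128.1)), ('red', 14, 63, np.float64(-148.0)), ('green', 29, 43, np.float64(41.1)), ('purple', 41, 41, np.float64(98.1))]
```

The four tubes turned 28–30° and the force climbed to 26 N with almost no motion, so the lever is at its end stop. I retreat past the rest position.

```bash
python3 -c "
from geo import *
plan([(-62,.03),(-72,.03),(-82,.03),(-92,.035),(-98,.045)])"
```

```text
-62 0.03 [ 0.28 -1.93  0.61] [-0.01   0.005  0.1  ]
-72 0.03 [ 1.19 -3.89  0.63] [-0.009  0.006  0.275]
-82 0.03 [ 2.42 -5.66  0.64] [-0.009  0.007  0.449]
-92 0.035 [ 4.23 -7.6   0.65] [-0.008  0.008  0.624]
-98 0.045 [ 5.96 -9.1   0.66] [-0.008  0.008  0.728]
```

```bash
python3 -m handwheel '[[[0.3,-2.5,0.4],[0,0,0.1]],[[1.2,-4.5,0.4],[0,0,0.275]],[[2.4,-6.3,0.4],[0,0,0.45]],[[4.2,-8.2,0.4],[0,0,0.62]],[[6.0,-9.7,0.4],[0,0,0.73]]]';python3 -m handwheel '[[[0,-0.4,0],[0,0,0]],[[0,-0.4,0],[0,0,0]]]'; python3 - <<'E'
from geo import *
cv2.imwrite('pics/d.png',np.hstack([cv2.resize(ctrl.get_image(c)[y:y+130,x:x+130],(400,400),interpolation=2) for c,x,y in(('side',210,165),('top',240,155))]))
plan([(-98,.045),(-98,.0235),(-88,.0235),(-78,.0235)]);print(ctrl.get_obs()['contact_force'])
E
```

```text
t: 5.78
tool_pos: [0.4664, -0.2137, 0.0496]
tool_rot: [2.372, 2.051, 0.004]
contact_force: [-0.6, -0.2, 0.8]
opening: 0.0003
grip_force: 0.0
t: 6.02
tool_pos: [0.4615, -0.2128, 0.0469]
tool_rot: [2.37, 2.06, 0.001]
contact_force: [-0.7, -0.6, -0.1]
opening: -0.0002
grip_force: 0.0
-98 0.045 [-0.17  0.62 -0.13] [ 0.001  0.    -0.001]
-98 0.0235 [-0.17  2.77 -0.13] [ 0.001  0.    -0.001]
-88 0.0235 [-0.39  4.89 -0.13] [ 0.001  0.    -0.175]
-78 0.0235 [-0.25  7.01 -0.13] [ 0.001  0.    -0.35 ]
[-0.54390662  0.09550145  0.2387857 ]
```

View pics/d.png

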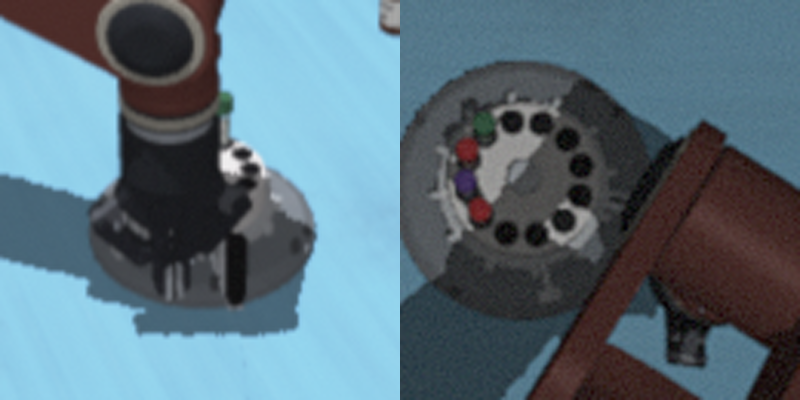

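The lever is back at rest, with the handle at (236,268) in the side crop as before. The carousel has moved one place. The force reads zero. I start stroke 2.

```bash
python3 -m handwheel '[[[-0.2,2.4,0],[0,0,0]],[[-0.3,3.8,0],[0,0,-0.09]],[[-0.4,4.9,0],[0,0,-0.175]],[[-0.35,6.0,0],[0,0,-0.26]],[[-0.25,7.0,0],[0,0,-0.35]]]'
python3 -m handwheel '[[[-0.05,1.0,0],[0,0,-0.085]],[[-0.05,2.0,0],[0,0,-0.17]],[[0,2.9,0],[0,0,-0.24]],[[0.05,3.7,0],[0,0,-0.31]],[[0.1,4.2,0],[0,0,-0.35]]]';  python3 -c "
from geo import *
plan([(-60,.0235),(-56,.0235)])"
```

```text
t: 6.75
tool_pos: [0.5302, -0.2264, 0.0464]
tool_rot: [-1.974, -2.444, 0.004]
contact_force: [-4.8, -3.4, 2.6]
opening: 0.0
grip_force: 2.3
t: 7.38
tool_pos: [0.5675, -0.22, 0.0469]
tool_rot: [-1.516, -2.745, 0.019]
contact_force: [-28.2, -17.4, 14.4]
opening: -0.0003
grip_force: 16.2
-60 0.0235 [ 0.06  0.15 -0.11] [-0.013  0.001  0.038]
-56 0.0235 [-0.1   0.99 -0.12] [-0.013  0.001 -0.032]
```

The force is high but the tool is about 1 cm short of last time. I look before going on.

```bash
cat >> geo.py <<'E'
def cent(im):
    h=cv2.cvtColor(im,cv2.COLOR_BGR2HSV)[190:250,240:300];out=[]
    for nm,m in(('red',((h[...,0]<8)|(h[...,0]>172))&(h[...,1]>110)&(h[...,2]>50)),('green',(abs(h[...,0].astype(int)-70)<18)&(h[...,1]>70)),('purple',(abs(h[...,0].astype(int)-132)<14)&(h[...,1]>60))):
        n,l,s,ce=cv2.connectedComponentsWithStats(m.astype('uint8'))
        for i in range(1,n):
            p=onz('top',ce[i]+[240,190],.115)[:2]-c;r=np.hypot(*p)*1000
            if s[i,4]>20 and 36<r<48: out.append((nm,int(s[i,4]),round(r),round(float(np.degrees(np.arctan2(p[1],p[0]))),1)))
    return out
E
python3 - <<'E'
from geo import *
s=ctrl.get_image('side');t=ctrl.get_image('top')
cv2.imwrite('pics/e.png',np.hstack([cv2.resize(i[y:y+100,x:x+100],(400,400),interpolation=2) for i,x,y in((s,240,180),(t,250,165))]))
print(cent(t));o=ctrl.get_obs();print(o['contact_force'],o['wrist_torque'],o['tool_pos'])
E
```

```text
[('red', 39, 41, 97.5), ('red', 35, 39, 159.7), ('green', 43, 42, 68.3), ('purple', 38, 40, 127.8)]
[-22.5521622  -14.45510829  12.2876543 ] [-1.61876031  2.54796339 -0.09393586] [ 0.56701067 -0.220334    0.04697809]
```

View pics/e.png

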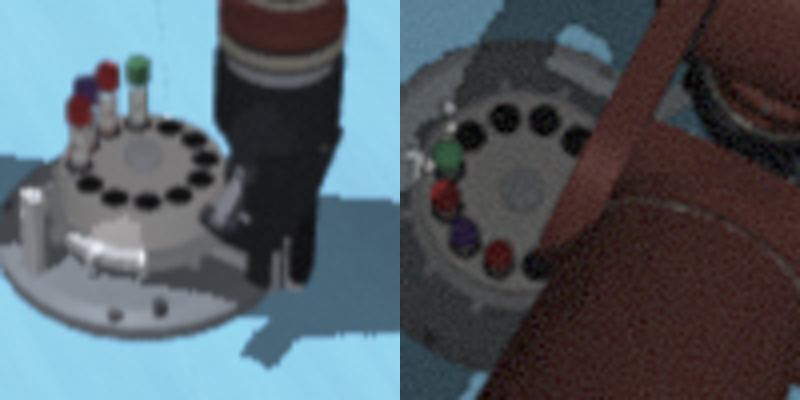

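Tube angles show 58.4° in total, twice the first stroke's 29.1°, so the lever is at its stop. The offset comes from the lower tool touching the post higher up the finger. I retreat, and I'll run the last stroke a little higher.

```bash
python3 -m handwheel '[[[0.3,-2.2,-0.3],[0,0,0.1]],[[1.2,-4.2,-0.5],[0,0,0.275]],[[2.4,-6.0,-0.7],[0,0,0.45]],[[4.2,-7.9,-0.8],[0,0,0.62]],[[5.8,-9.2,-0.8],[0,0,0.73]]]';python3 -m handwheel '[[[0,-0.4,0],[0,0,0]],[[0,-0.4,0],[0,0,0]]]'; python3 - <<'E'
from geo import *
s=ctrl.get_image('side')
cv2.imwrite('pics/f.png',cv2.resize(s[165:295,210:340],(400,400),interpolation=2))
plan([(-98,.045),(-98,.0235),(-88,.0235),(-78,.0235)]);print(cent(ctrl.get_image('top')))
E
```

```text
t: 8.1
tool_pos: [0.4617, -0.2152, 0.0542]
tool_rot: [-2.407, -2.019, -0.0]
contact_force: [-0.2, 0.0, 0.1]
opening: -0.0001
grip_force: 0.0
t: 8.35
tool_pos: [0.4586, -0.2147, 0.0545]
tool_rot: [2.401, 2.025, 0.0]
contact_force: [0.1, -0.4, 0.4]
opening: 0.0
grip_force: 0.0
-98 0.045 [0.07 0.87 0.66] [ 0.001  0.    -0.03 ]
-98 0.0235 [0.13 3.02 0.66] [ 0.001  0.    -0.03 ]
-88 0.0235 [-0.03  5.14  0.66] [ 0.001  0.    -0.205]
-78 0.0235 [0.18 7.26 0.66] [ 0.001  0.    -0.379]
[('red', 45, 41, 98.5), ('red', 30, 39, 160.0), ('green', 41, 42, 68.3), ('purple', 51, 40, 128.2)]
```

View pics/f.png

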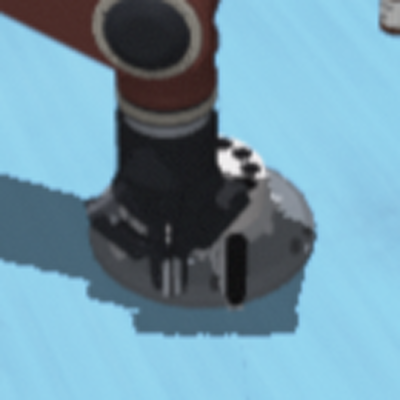

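The handle is back at rest at (236,268) and the carousel is holding two places on. I start stroke 3 at z ≈ 0.056.

```bash
python3 -m handwheel '[[[0.1,2.6,-0.1],[0,0,-0.03]],[[0.0,4.0,-0.1],[0,0,-0.12]],[[0,5.1,-0.1],[0,0,-0.205]],[[0.1,6.2,-0.1],[0,0,-0.29]],[[0.2,7.2,-0.1],[0,0,-0.38]]]'
python3 -m handwheel '[[[-0.05,1.0,0],[0,0,-0.085]],[[-0.05,2.0,0],[0,0,-0.17]],[[0,2.9,0],[0,0,-0.24]],[[0.05,3.7,0],[0,0,-0.31]],[[0.1,4.1,0],[0,0,-0.35]]]';  python3 -c "
from geo import *
plan([(-60,.0235),(-56,.0235)]);print(cent(ctrl.get_image('top')))"
```

```text
t: 9.07
tool_pos: [0.5299, -0.226, 0.0557]
tool_rot: [1.973, 2.444, -0.004]
contact_force: [-3.9, -2.6, 3.2]
opening: 0.0001
grip_force: 2.8
t: 9.7
tool_pos: [0.5702, -0.2174, 0.0559]
tool_rot: [1.518, 2.748, -0.005]
contact_force: [-3.0, -6.3, 2.3]
opening: 0.0001
grip_force: 2.9
-60 0.0235 [-0.01 -0.22  0.79] [-0.002  0.004  0.037]
-56 0.0235 [-0.18  0.62  0.79] [-0.002  0.004 -0.032]
[('red', 34, 40, 123.4), ('red', 24, 40, -176.0), ('green', 35, 41, 91.3), ('purple', 34, 39, 155.0)]
```

```bash
python3 -m handwheel '[[[-0.05,0.4,0],[0,0,-0.03]],[[-0.1,0.7,0],[0,0,-0.03]],[[-0.1,1.0,0],[0,0,-0.03]],[[-0.1,1.0,0],[0,0,-0.03]]]';  python3 -c "
from geo import *
plan([(-56,.0235)]);print(cent(ctrl.get_image('top')))"
```

```text
t: 10.25
tool_pos: [0.5776, -0.2137, 0.0559]
tool_rot: [-1.48, -2.771, 0.01]
contact_force: [-8.0, -7.8, 4.0]
opening: -0.0001
grip_force: 6.0
-56 0.0235 [-0.09 -0.2   0.79] [-0.006  0.002 -0.004]
[('red', 32, 40, 128.2), ('green', 33, 40, 97.6), ('purple', 38, 39, 159.2)]
```

```bash
python3 -m handwheel '[[[0,0.3,0],[0,0,0]],[[0,0.6,0],[0,0,0]],[[0,0.6,0],[0,0,0]]]';  python3 -c "
from geo import *
plan([(-56,.0235)]);print(cent(ctrl.get_image('top')),ctrl.get_obs()['contact_force'])"
```

```text
t: 10.68
tool_pos: [0.5788, -0.213, 0.0559]
tool_rot: [-1.477, -2.765, 0.022]
contact_force: [-22.6, -15.9, 10.8]
opening: 0.0001
grip_force: 14.2
-56 0.0235 [-0.09 -0.33  0.8 ] [-0.015  0.    -0.004]
[('red', 32, 40, 128.7), ('green', 32, 41, 98.2), ('purple', 36, 39, 160.0)] [-22.96313344 -15.68657201  10.90883348]
```

The lever is rigid at the stop with 28 N, and the total turn is about 88–91°. I retreat past rest, then lift away.

```bash
python3 -m handwheel '[[[0.3,-2.7,0],[0,0,0.1]],[[1.2,-4.7,0],[0,0,0.275]],[[2.4,-6.5,0],[0,0,0.45]],[[4.2,-8.4,0],[0,0,0.62]],[[6.0,-10.3,0],[0,0,0.73]]]';python3 -m handwheel '[[[0,-0.8,0],[0,0,0]],[[0,-0.8,-4],[0,0,0]],[[0,-0.8,-9],[0,0,0]],[[0,-0.8,-13],[0,0,0]],[[0,-0.8,-13],[0,0,0]]]'
python3 -m handwheel '[[[5,-6,0],[0,0,0]],[[10,-10,0],[0,0,0]],[[15,-10,0],[0,0,0]],[[20,-10,0],[0,0,0]],[[20,-10,0],[0,0,0]]]'
python3 - <<'E'
from geo import *
s=ctrl.get_image('side');t=ctrl.get_image('top')
cv2.imwrite('pics/g.png',np.hstack([cv2.resize(s[180:340,225:385],(400,400)),cv2.resize(t[140:300,260:420],(400,400))]));print(cent(t))
E
```

```text
t: 11.35
tool_pos: [0.4642, -0.2149, 0.0555]
tool_rot: [2.375, 2.055, 0.0]
contact_force: [-0.4, -0.3, 0.4]
opening: 0.0006
grip_force: 0.0
t: 11.98
tool_pos: [0.4595, -0.2153, 0.1905]
tool_rot: [2.363, 2.056, 0.004]
contact_force: [0.9, 0.3, -0.2]
opening: 0.0002
grip_force: 0.0
t: 12.6
tool_pos: [0.3853, 0.0014, 0.1844]
tool_rot: [-2.363, -2.068, 0.0]
contact_force: [-0.3, 0.8, -0.0]
opening: -0.0002
grip_force: 0.0
[('red', 44, 40, 129.0), ('red', 40, 39, -168.6), ('green', 41, 41, 97.8), ('purple', 42, 39, 159.4)]
```

View pics/g.png

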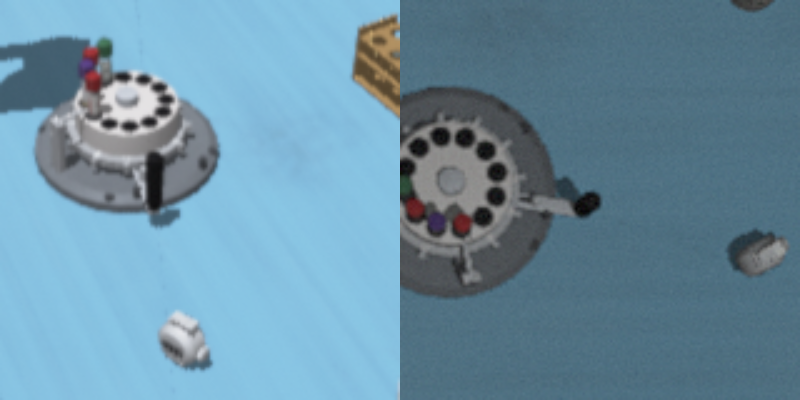

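The leading red tube stands at the pointer, at (461,222) with the pointer at (466,265). The lever is at rest and the counter hasn't moved.

```bash
python3 -c "
from station import ctrl
print(ctrl.finish_job())"
```

```text
the job is handed in; nothing more can be done
None
```

The carousel is three places on after three full lever strokes, with the leading tube at the pointer, the lever released at rest and the tally counter unmoved; the job is handed in, with no verdict returned.

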